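# Light the broken grill and hold its lid half open

### The job

At the repair table, lift the lantern lamp off its charging stand by its handle and stand it upright in the middle of the cork mat on the other side of the contact grill; set it down, do not drop it. Then take the grill's lid by its bar handle, raise it and keep holding it open at 45 degrees so that a colleague can look between the plates: the lid falls shut if let go and must never go past 60 degrees, and the program finishes while the gripper is still holding the lid. Leave the other things on the table where they are.

Things in the scene. Friction and masses are not known exactly. Their poses are not given: they have to be found in the camera images.
- grill: contact grill, fixed to the table: black lower half with a hinged steel upper half (the lid); together 235 mm deep (x), 270 mm wide (y), 115 mm high without the handle. Origin: centre of the underside of the lower half; its x axis points from the handle side (front, towards the robot) to the hinge side; z up.
- grill_lid (a joint): angle of the grill's lid in rad: 0 shut, growing as its front rises; 0.785 is 45 degrees, hinge limit 1.75. No spring or friction: the lid (about 0.7 kg with the handle) falls shut when let go; the handle then needs about 3 N upwards.
- lid_hinge (a point): middle of the lid's hinge axis, which runs along the grill's y axis; 115 mm behind the grill's origin (+x) and 73 mm above the table. Its axes are those of the grill and do not turn with the lid.
- handle_mid (a point): middle of the lid handle: a black round bar, 16 mm in diameter, 200 mm long along the grill's y, on thin arms at its ends; its axes turn with the lid. In lid axes it is 285 mm in front of the hinge axis (-x) and 65 mm above it (+z); 138 mm above the table when shut. It is 50 mm ahead of the lid's front edge, its axis 23 mm above the lid's top; free space below. It can turn between fingers.
- lamp: lantern handlamp, about 0.45 kg: black round foot 84 mm in diameter, white light tube, black cap, carrying handle on top; 193 mm high in all. Origin: centre of its underside; z up, the handle's bar runs along its y axis. On its stand the underside is 50 mm above the table, held in by a rim 8 mm high (100 mm inner diameter).
- lamp_grip (a point): middle of the lamp's handle bar, 185 mm above the lamp's underside; the bar is 16 mm in diameter and 90 mm long along the lamp's y axis, with 50 mm of free space between it and the cap below.
- stand: grey charging stand for the lamp, fixed: 130 by 130 mm block with a black round cradle on top, 58 mm high to the cradle's rim. Origin: centre of its underside. It stands to one side of the grill, left or right.
- mat: square cork mat 170 by 170 mm, 4 mm thick, fixed flat on the table on the other side of the grill from the stand. Origin: centre of its underside, at table height.
- screwdriver: screwdriver lying on the table, a bystander; origin at table height under its middle, it lies along its x axis.
- wrench: spanner lying on the table, a bystander; origin at table height under its middle, it lies along its x axis.
- meter: black multimeter lying flat, 150 by 78 by 36 mm, a bystander; origin at the centre of its underside.
- jar: glass jar with a steel cap, 68 mm in diameter, 75 mm high, a bystander; origin at the centre of its underside.
- tape: black roll of tape lying flat, 50 mm in diameter, 20 mm high, a bystander far to the left; origin at the centre of its underside.
- battery: small black battery pack, 45 by 45 by 25 mm, a bystander far to the right; origin at the centre of its underside.
Mind the look-alikes: they are no part of the job. What is shaped like the lamp but yellow is not meant. What is shaped like the stand but green is not meant.

How it is judged:
On the way, in this order (a step that is already met when the one before it is completed fails the run):
1. the lamp is lifted clear of its stand in the gripper (height (world z) of lamp above 0.07 m and contact force between lamp and stand below 0.05 N and contact force between the fingers and lamp above 1 N), for 0.2 s.
2. the lamp stands upright on the cork mat, let go, the lid still shut (horizontal distance between lamp and mat below 0.045 m and height (world z) of lamp below 0.012 m and angle between lamp's own z axis and vertical below 0.1 rad and linear speed of lamp below 0.05 m/s and contact force between the fingers and lamp below 0.1 N and value of joint grill_lid below 0.1 rad), for 0.2 s.
At the end, for the whole second after the job is handed in: The gripper's fingers hold the lid's handle (over 1 N) with the lid at rest 39 to 51 degrees open (0.68 to 0.89 rad) and nothing else carrying it; the lamp stands upright, let go and at rest on the cork mat, its centre within 45 mm of the mat's centre (value of joint grill_lid between 0.68 and 0.89 rad and velocity of joint grill_lid between -0.1 and 0.1 rad/s and contact force between the fingers and grill_lid_c5 above 1 N and contact force between lamp and grill_lid_c5 below 0.05 N and contact force between lamp and grill below 0.05 N and horizontal distance between lamp and mat below 0.045 m and height (world z) of lamp below 0.012 m and angle between lamp's own z axis and vertical below 0.1 rad and linear speed of lamp below 0.05 m/s and contact force between the fingers and lamp below 0.1 N); the arm keeps its last pose, push and grip.
It fails at once if the lid is opened past 60 degrees (1.1 rad, with a little allowance) (value of joint grill_lid above 1.1 rad).
It fails at once if the lamp is dropped (moves faster than 0.5 m/s while not held) (linear speed of lamp above 0.5 m/s and contact force between the fingers and lamp below 0.05 N).
It fails at once if the lamp is tipped over (more than 50 degrees) (angle between lamp's own z axis and vertical above 0.87 rad).
It fails at once if a bystander is moved by more than 40 mm (distance of any of screwdriver, wrench, meter, jar, tape, battery from where it was at the start of the episode above 0.04 m).
It also fails if it takes over 58 s, if anything falls off the work surface, if the arm or the gripper's body presses on something with over 40 N, if the wrist force passes 120 N, or if a joint passes its speed limit or range.

### The arm

A 6-joint arm with a two-finger parallel gripper is mounted at the origin on the work surface. World frame = base frame: x ahead of the robot, y to its left, z up, the work surface at z = 0. Lengths are in m, angles in rad, forces in N, time in s.
With the tool pointing down it reaches from about 0.275 to 0.85 m from the base axis. Payload 19 kg.
Tool frame: the origin (TCP) lies at the very end of the fingers, on their centre line; the grasp point (between the pads) lies 19 mm behind it; x points along the fingers, y is the direction in which the jaws open and shut, and the axes are right-handed (so a half turn about x gives the same grasp; the last joint's range is limited). The gripper opens to 85 mm and grips with 20 to 120 N. Pads are 22 mm wide; open, the fingers measure 114 mm over their backs; the gripper's body (76 mm by 85 mm) begins 54 mm behind the grasp point. The pads swing forward as they close: fully open they stand 13 mm farther back than shut.
Start: joints at [1.204, 0.15, 1.437, -0, 1.554, -0.134], TCP at [0.133, 0.559, 0.231] pointing down, gripper open.
Joint ranges: [-2.8, 2.8], [-0.68, 2.1], [0.12, 2.68], [-1.39, 4.53], [0.16, 2.79], [-2.81, 2.81]. Speed limits (rad/s): [1.89, 1.89, 2.22, 3.01, 3.01, 3.01].

### API

Orientations are given as a 3x3 rotation matrix whose columns are the frame's x, y, z axes.
In Python, from rig import arm gives the robot as it stands.
- The arm moves only by the tool drive_tool, never from a script. Its argument "series" is a list of rows, each an object with "xyz": the shift along the tool's x, y, z in m, a list of three; "rot": the turn, a rotation vector about the tool's x, y, z in rad, a list of three; "claw": the opening, from 0 (shut) to 1 (fully open). A call has 1 to 12 rows; each row shifts and turns the commanded pose from where the row before left it, along the tool's axes as they then stand; what a row does not reach is not made up. A row lasts 1/10 s, in which the tool goes at most 50 mm and 8.59 degrees, less where a joint would pass 70% of its speed; a pose out of reach is approached as far as the arm can. A call is refused whole if a number of a shift passes 0.05 or a number of a turn 0.15, either way. A call with a gripper value outside its range is refused whole. The fingers move at their own pace and stop on an object; the grip force is fixed at half the most. Time passes only in rows, so rows that do not move let the fingers close. It gives the time, the measured TCP pose, the force and the opening at its end, in the units of the state.
- arm.get_obs(): the state, without advancing time (a new reading comes with each control period).
- arm.read_camera(name): name is "scene" or "side" or "wrist"; returns (picture, depth): 480x640x3 uint8, blue, green, red; 480x640 float32, m along the optical axis (not along the pixel's ray), 0 where there is no reading.
- arm.camera_model(name): a dict with "intrinsics" (3x3 intrinsics, pixels), "R" (3x3) and "t" (3): a world point X has camera coordinates R X + t. Camera axes: x right, y down, z forward; pixel columns grow to the right and rows downward; lengths in m; the calibration is good to about 2 mm. A picture is of the moment at which its call begins: read the wrist's pose just before it. camera_model takes no time and is no camera call; for the wrist camera it gives the pose at the moment of the call.
- arm.finish_job(): hands the job in, once; it reports no verdict.
The state is a dict: "time": time; "joint_pos": joint angles; "qvel": joint speeds; "effort": joint torques, N m; "ee_pos": TCP position; "eef_rot": TCP orientation; "contact_force": force on the tool from outside, world axes, zero at the start; "torque": the same for the moment, N m; "grip_width": finger opening in m.
Only numpy, scipy, OpenCV 4.12 (cv2) and the standard library are available. Lean on these libraries where they do the work, as an engineer would, in place of code of your own. Each camera call takes 0.05 s, during which the arm holds its last target.

## Working session

There is one attempt and no reset: what is moved stays moved. The work goes in short steps, Python scripts to look and compute and a tool call to move; the robot and the scene stay as the last step left them, time stands still between calls to the robot, and variables do not carry over. Pictures are saved under pics/ and viewed, and the job is handed in when it is done.

Besides the shell and the picture viewer there is one more tool, called after "Emit:" in YAML: its name, and indented under it one key for each argument. drive_tool: Moves the arm, as the interface text tells. Its arguments: {"type":"object","properties":{"series":{"type":"array"}},"required":["series"]}

```bash
ls; mkdir -p pics; python3 - <<'E'
from rig import arm
import cv2,numpy as np
o=arm.get_obs()
for k,v in o.items(): print(k,np.round(v,4).tolist())
for n in ("scene","side","wrist"):
    m=arm.camera_model(n)
    p,d=arm.read_camera(n)
    np.savez(f"pics/{n}0.npz",p=p,d=d,**m)
    cv2.imwrite(f"pics/{n}0.png",p)
    print(n,np.round(m["intrinsics"],1).tolist(),np.round(-m["R"].T@m["t"],3),np.round(m["R"],3).tolist())
E
```

```text
pics
time 0.0
joint_pos [1.204, 0.1509, 1.438, -0.0, 1.5538, -0.134]
qvel [0.0006, 0.0013, -0.0002, 0.001, 0.0, 0.0015]
effort [-0.0008, -71.3062, -57.0847, -0.0003, 0.0093, 0.0]
ee_pos [0.1326, 0.5592, 0.2307]
eef_rot [[-0.0004, 0.2307, 0.973], [-0.0011, 0.973, -0.2307], [-1.0, -0.0012, -0.0001]]
contact_force [0.4839, -0.8087, 0.3144]
torque [-0.0214, 0.002, 0.0052]
grip_width 0.0856
scene [[435.1, 0.0, 320.3], [0.0, 435.1, 239.8], [0.0, 0.0, 1.0]] [0.82  0.519 0.96 ] [[-0.867, 0.497, -0.009], [0.402, 0.691, -0.601], [-0.292, -0.525, -0.799]]
side [[569.9, 0.0, 315.2], [0.0, 569.9, 246.6], [0.0, 0.0, 1.0]] [ 0.212 -1.093  1.058] [[0.954, -0.301, -0.017], [-0.201, -0.593, -0.78], [0.224, 0.747, -0.625]]
wrist [[406.3, 0.0, 318.6], [0.0, 406.3, 234.7], [0.0, 0.0, 1.0]] [0.051 0.578 0.373] [[0.231, 0.973, -0.002], [0.921, -0.218, 0.323], [0.314, -0.076, -0.946]]
```

View pics/scene0.png

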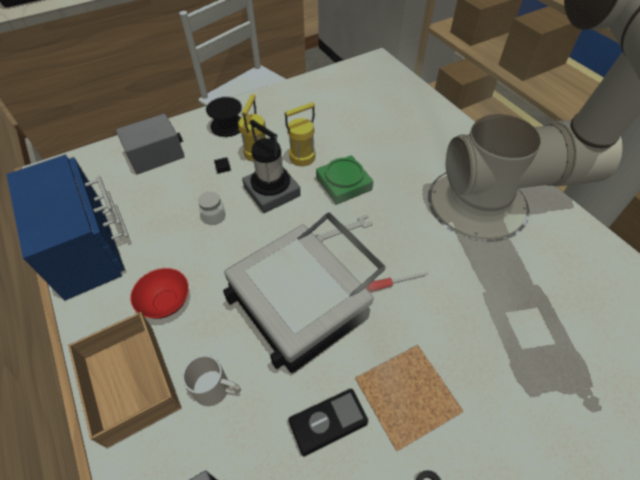

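View pics/side0.png

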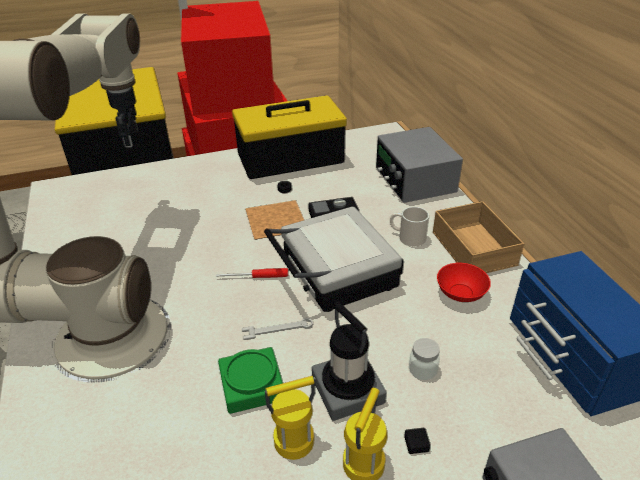

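View pics/wrist0.png

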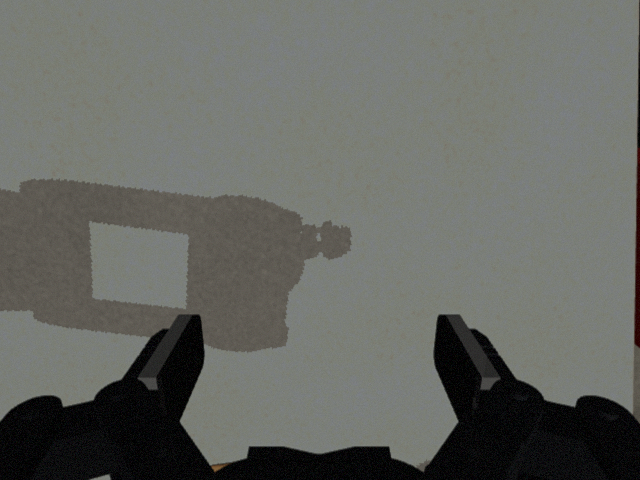

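The scene camera shows the lamp on the grey stand at about (268,180). The yellow look-alikes are at (252,135) and (302,135), and the green stand is at (344,178). The grill is at (300,290), its handle bar runs from (330,217) to (383,266), and the mat is at (409,396). Next I'll deproject these pixels.

```bash
cat > h.py <<'E'
import numpy as np,cv2
def cloud(p,d,m):
    K=np.array(m["intrinsics"]);v,u=np.mgrid[0:480,0:640]
    z=d; X=np.stack([(u-K[0,2])/K[0,0]*z,(v-K[1,2])/K[1,1]*z,z],-1)
    W=(X-np.array(m["t"]))@np.array(m["R"])   # R^T (x-t)
    W[d<=0]=np.nan
    return W
def load(n):
    f=np.load(f"pics/{n}.npz"); return f["p"],f["d"],cloud(f["p"],f["d"],f)
E
python3 - <<'E'
from h import *
for n in("scene0","side0"):
    p,d,W=load(n)
    hsv=cv2.cvtColor(p,cv2.COLOR_BGR2HSV)
    # mat: cork colour
    z=W[...,2]
    cork=(hsv[...,0]>5)&(hsv[...,0]<20)&(hsv[...,1]>90)&(z<0.02)&(z>-.01)&(W[...,1]>0.05)&(W[...,0]<.75)
    cork=cv2.morphologyEx(cork.astype(np.uint8),cv2.MORPH_OPEN,np.ones((5,5)))
    P=W[cork>0]; r=cv2.minAreaRect(P[:,:2].astype(np.float32)*1000); print(n,"mat",len(P),r,np.median(P[:,2]))
    a=(z>0.19)&(z<.30)&(W[...,0]>.3)&(W[...,0]<.9)&(W[...,1]<0)
    P=W[a]; print("tall",len(P))
    for lo in np.arange(.05,.30,.02):
        q=(z>lo)&(z<lo+.02)&(W[...,0]>.3)&(W[...,0]<.85)&(W[...,1]<-.1)&(hsv[...,1]<80)
        Q=W[q]; 
        if len(Q): print(round(lo,2),len(Q),Q.min(0).round(3),Q.max(0).round(3))
E
```

```text
scene0 mat 5825 ((514.8038940429688, 348.84796142578125), (166.33026123046875, 166.68138122558594), 87.54894256591797) 0.003239240531205825
tall 398
0.05 1013 [ 0.301 -1.457  0.05 ] [ 0.844 -0.153  0.07 ]
0.07 1679 [ 0.301 -1.366  0.07 ] [ 0.839 -0.299  0.09 ]
0.09 1689 [ 0.302 -1.363  0.09 ] [ 0.84  -0.103  0.11 ]
0.11 197 [ 0.311 -1.333  0.11 ] [ 0.552 -0.1    0.13 ]
0.13 247 [ 0.308 -1.463  0.13 ] [ 0.849 -0.306  0.15 ]
0.15 542 [ 0.307 -1.451  0.15 ] [ 0.849 -0.299  0.17 ]
0.17 838 [ 0.306 -1.52   0.17 ] [ 0.85  -0.297  0.19 ]
0.19 36 [ 0.309 -0.557  0.19 ] [ 0.521 -0.294  0.21 ]
0.21 22 [ 0.487 -0.384  0.211] [ 0.52  -0.295  0.23 ]
0.23 147 [ 0.485 -0.381  0.23 ] [ 0.523 -0.294  0.244]
side0 mat 1375 ((421.1688537597656, 1242.0660400390625), (186.49684143066406, 1956.96337890625), 5.950308799743652) 0.002651691949068822
tall 847
0.05 832 [ 0.302 -0.666  0.05 ] [ 0.724 -0.1    0.07 ]
0.07 1076 [ 0.325 -0.678  0.07 ] [ 0.721 -0.1    0.09 ]
0.09 4258 [ 0.326 -0.736  0.09 ] [ 0.841 -0.1    0.11 ]
0.11 319 [ 0.311 -0.559  0.11 ] [ 0.617 -0.1    0.13 ]
0.13 242 [ 0.307 -0.563  0.13 ] [ 0.538 -0.33   0.15 ]
0.15 219 [ 0.306 -0.565  0.15 ] [ 0.543 -0.325  0.17 ]
0.17 746 [ 0.306 -0.565  0.17 ] [ 0.544 -0.303  0.19 ]
0.19 54 [ 0.44  -0.564  0.19 ] [ 0.521 -0.301  0.21 ]
0.21 48 [ 0.487 -0.394  0.211] [ 0.525 -0.301  0.229]
0.23 288 [ 0.485 -0.393  0.231] [ 0.526 -0.3    0.245]
```

```bash
python3 - <<'E'
from h import *
# orthographic top view maps merged: colour & height; 2mm/pixel ; x 0.2..1.0 up, y 0.5..-0.5 right
img=np.full((420,520,3),60,np.uint8);H=np.full((420,520),-1.)
for n in("scene0","side0"):
    p,d,W=load(n)
    ok=np.isfinite(W[...,2])&(W[...,2]>-.02)&(W[...,2]<.3)
    P=W[ok];C=p[ok]
    r=np.round((1.02-P[:,0])/.002).astype(int);c=np.round((.5-P[:,1])/.002).astype(int)
    k=(r>=0)&(r<420)&(c>=0)&(c<520)
    r,c,z,C=r[k],c[k],P[k,2],C[k]
    o=np.argsort(z); r,c,z,C=r[o],c[o],z[o],C[o]
    b=z>H[r,c]; img[r[b],c[b]]=C[b]; np.maximum.at(H,(r,c),z)
hm=cv2.applyColorMap(np.clip(H/.27*255,0,255).astype(np.uint8),cv2.COLORMAP_JET)
cv2.imwrite("pics/top.png",cv2.resize(img,None,fx=1.5,fy=1.4))
cv2.imwrite("pics/toph.png",cv2.resize(hm,None,fx=1.5,fy=1.4))
E
```

```text
(no output)
```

View pics/top.png

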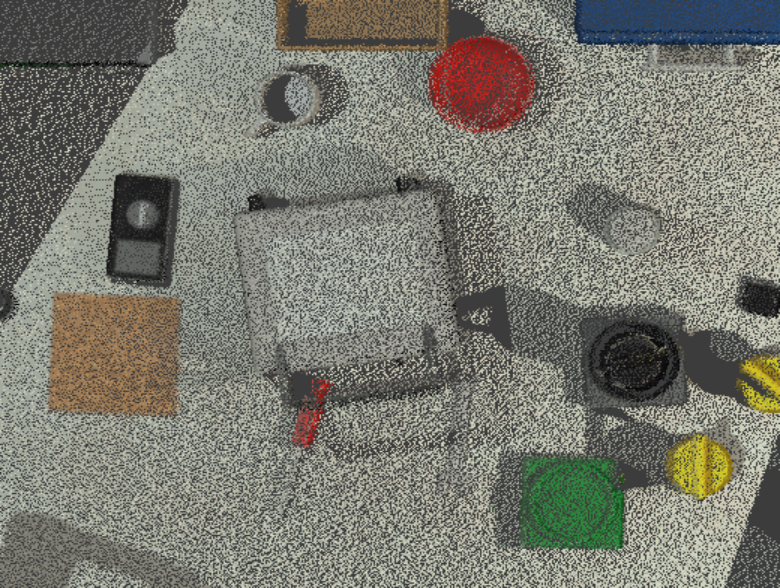

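View pics/toph.png

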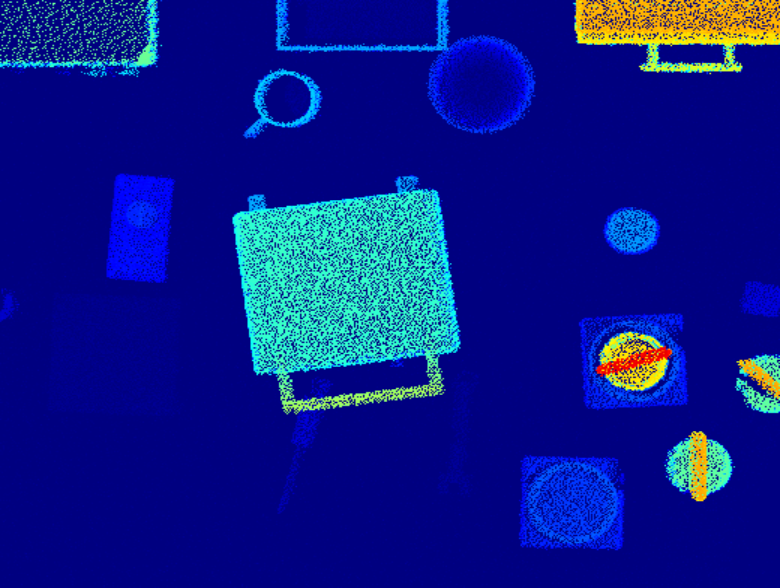

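The merged top view shows everything clearly: the lamp's bar (red line at about (633,361)), the grill yawed by roughly 7 degrees, its handle bar at (365,398) and the mat at (115,353). Next I'll fit the numbers.

```bash
python3 - <<'E'
from h import *
for n in("scene0","side0"):
    p,d,W=load(n);hsv=cv2.cvtColor(p,cv2.COLOR_BGR2HSV)
    x,y,z=W[...,0],W[...,1],W[...,2]
    def fit(nm,m):
        Q=W[m]; r=cv2.minAreaRect((Q[:,:2]*1000).astype(np.float32))
        vx,vy,cx,cy=cv2.fitLine((Q[:,:2]*1000).astype(np.float32),cv2.DIST_HUBER,0,.01,.01).ravel()
        print(n,nm,len(Q),"rect",np.round(r[0],1),np.round(r[1],1),round(r[2],2),"dir",np.degrees(np.arctan2(vy,vx)).round(1),"z med/max",np.median(Q[:,2]).round(4),Q[:,2].max().round(4))
    fit("lampbar",(z>.23)&(z<.26)&(x>.44)&(x<.58)&(y>-.43)&(y<-.25))
    fit("lampcap",(z>.165)&(z<.2)&(x>.45)&(x<.56)&(y>-.4)&(y<-.27)&(hsv[...,2]<110))
    fit("handle",(z>.125)&(z<.16)&(x>.40)&(x<.52)&(y>-.12)&(y<.16))
    fit("lidtop",(z>.108)&(z<.12)&(x>.45)&(x<.8)&(y>-.15)&(y<.2)&(hsv[...,2]>90))
    fit("stand",(z>.03)&(z<.07)&(x>.40)&(x<.6)&(y>-.45)&(y<-.25))
    fit("meter",(z>.015)&(z<.05)&(x>.59)&(x<.8)&(y>.25)&(y<.4))
    fit("yellow",(z>.16)&(z<.26)&(x>.25)&(x<.6)&(y<-.38)&(y>-.6)&(hsv[...,1]>120))
    # yellow
E
```

```text
scene0 lampbar 191 rect [ 505.7 -339.8] [16.6 96.1] 18.26 dir -71.5 z med/max 0.2396 0.2443
scene0 lampcap 512 rect [ 505.4 -339.1] [79.3 75.9] 61.11 dir -79.3 z med/max 0.1756 0.1995
scene0 handle 705 rect [475.1  22.1] [ 63.2 213.9] 7.71 dir -82.5 z med/max 0.142 0.1487
scene0 lidtop 10322 rect [612.   41.6] [244.2 270.1] 7.53 dir -57.6 z med/max 0.1147 0.1199
scene0 stand 1020 rect [ 505.4 -341. ] [130.  132.3] 2.68 dir -23.7 z med/max 0.045 0.0698
scene0 meter 3034 rect [694.6 314. ] [ 79.2 149.4] 84.63 dir -5.2 z med/max 0.0354 0.0499
scene0 yellow 229 rect [ 440.7 -424.3] [178.  189.7] 47.02 dir -27.0 z med/max 0.1903 0.2442
side0 lampbar 326 rect [ 505.  -346.4] [18. 97.] 17.18 dir -72.4 z med/max 0.2399 0.2454
side0 lampcap 878 rect [ 505.6 -346.4] [80.7 76.9] 56.84 dir -79.9 z med/max 0.1756 0.1993
side0 handle 457 rect [472.9  16.3] [ 59.6 213.5] 7.94 dir -82.0 z med/max 0.1418 0.1504
side0 lidtop 5270 rect [611.2  36.4] [249.1 276.1] 8.15 dir -59.3 z med/max 0.1143 0.12
side0 stand 1788 rect [ 504.5 -347.6] [130.3 133. ] 2.77 dir -23.7 z med/max 0.046 0.0699
side0 meter 595 rect [695.8 311.6] [ 77.7 152.1] 85.88 dir -0.5 z med/max 0.0353 0.0491
side0 yellow 850 rect [ 440.  -431.9] [189.9 194.8] 46.96 dir -35.3 z med/max 0.1899 0.2415
```

Emit:
drive_tool:
  series:
    - {"xyz":[-0.02,0,0],"rot":[0.128,0,0],"claw":1}
    - {"xyz":[-0.02,0,0],"rot":[0.128,0,0],"claw":1}
    - {"xyz":[-0.02,0,0],"rot":[0.128,0,0],"claw":1}
    - {"xyz":[-0.02,0,0],"rot":[0.128,0,0],"claw":1}
    - {"xyz":[-0.02,0,0],"rot":[0.128,0,0],"claw":1}
    - {"xyz":[-0.02,0,0],"rot":[0.128,0,0],"claw":1}
    - {"xyz":[-0.02,0,0],"rot":[0.128,0,0],"claw":1}
    - {"xyz":[-0.02,0,0],"rot":[0.128,0,0],"claw":1}

```text
time: 0.95
ee_pos: [0.1326, 0.5594, 0.3919]
eef_rot: [[-0.0, 0.953, 0.304], [-0.0, 0.304, -0.953], [-1.0, -0.0, 0.0]]
contact_force: [0.7, 0.3, -0.2]
grip_width: 0.0854
```

Emit:
drive_tool:
  series:
    - {"xyz":[0,0.003,0.04],"rot":[0,0,0],"claw":1}
    - {"xyz":[0,0.003,0.04],"rot":[0,0,0],"claw":1}
    - {"xyz":[0,0.003,0.04],"rot":[0,0,0],"claw":1}
    - {"xyz":[0,0.003,0.04],"rot":[0,0,0],"claw":1}
    - {"xyz":[0,0.003,0.04],"rot":[0,0,0],"claw":1}
    - {"xyz":[0,0.003,0.04],"rot":[0,0,0],"claw":1}
    - {"xyz":[0,0.003,0.04],"rot":[0,0,0],"claw":1}
    - {"xyz":[0,0.003,0.04],"rot":[0,0,0],"claw":1}
    - {"xyz":[0,0.003,0.04],"rot":[0,0,0],"claw":1}
    - {"xyz":[0,0.003,0.04],"rot":[0,0,0],"claw":1}

```text
time: 1.95
ee_pos: [0.2847, 0.1868, 0.3913]
eef_rot: [[0.0, 0.951, 0.309], [0.0, 0.309, -0.951], [-1.0, 0.0, 0.0]]
contact_force: [0.6, 0.7, 0.1]
grip_width: 0.0853
```

Emit:
drive_tool:
  series:
    - {"xyz":[0,0.004,0.045],"rot":[0,0,0],"claw":1}
    - {"xyz":[0,0.004,0.045],"rot":[0,0,0],"claw":1}
    - {"xyz":[0,0.004,0.045],"rot":[0,0,0],"claw":1}
    - {"xyz":[0,0.004,0.045],"rot":[0,0,0],"claw":1}
    - {"xyz":[0,0.004,0.045],"rot":[0,0,0],"claw":1}
    - {"xyz":[0,0.004,0.045],"rot":[0,0,0],"claw":1}
    - {"xyz":[0,0.004,0.045],"rot":[0,0,0],"claw":1}
    - {"xyz":[0,0.004,0.045],"rot":[0,0,0],"claw":1}
    - {"xyz":[0,0.004,0.045],"rot":[0,0,0],"claw":1}
    - {"xyz":[0,0.004,0.045],"rot":[0,0,0],"claw":1}
    - {"xyz":[0,0.003,0.04],"rot":[0,0,0],"claw":1}
    - {"xyz":[0,0,0.02],"rot":[0,0,0],"claw":1}

```text
time: 3.15
ee_pos: [0.4832, -0.2846, 0.3898]
eef_rot: [[-0.002, 0.952, 0.307], [0.001, 0.307, -0.952], [-1.0, -0.001, -0.002]]
contact_force: [0.3, 0.4, 0.6]
grip_width: 0.0854
```

```bash
cat > look.py <<'E'
import sys
from rig import arm
from h import *
def look(n,tag):
    m=arm.camera_model(n);p,d=arm.read_camera(n)
    np.savez(f"pics/{tag}.npz",p=p,d=d,**m);cv2.imwrite(f"pics/{tag}.png",p)
    return p,d,cloud(p,d,m)
E
python3 - <<'E'
from look import *
o=arm.get_obs();print(o["time"],o["ee_pos"].round(4) if hasattr(o["ee_pos"],'round') else o["ee_pos"],np.abs(o["qvel"]).max())
p,d,W=look("wrist","w1")
x,y,z=W[...,0],W[...,1],W[...,2]
m=(z>.23)&(z<.26)&(x>.42)&(x<.59)&(y>-.45)&(y<-.25)
Q=W[m];print(len(Q))
r=cv2.minAreaRect((Q[:,:2]*1000).astype(np.float32));print(r,np.median(Q,0).round(4),Q[:,2].max())
E
```

```text
3.15 [ 0.4832 -0.2846  0.3898] 0.3232941944593961
2146
((503.69921875, -341.80609130859375), (15.797534942626953, 94.80125427246094), 17.630338668823242) [ 0.5021 -0.3378  0.2417] 0.2451451715144751
```

View pics/w1.png

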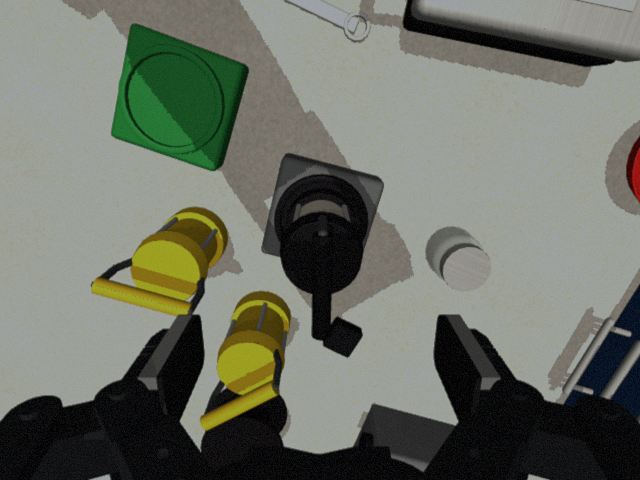

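The wrist view confirms the lamp bar at (320,285), running straight up and down the image and centred between the fingers. Green and yellow look-alikes are off to the left.

```bash
cat > delta.py <<'E'
import sys
from rig import arm
import numpy as np
o=arm.get_obs();R=np.array(o["eef_rot"]);p=np.array(o["ee_pos"])
t=np.array(list(map(float,sys.argv[1:4])))
print("t",o["time"],"p",p.round(4),"yawY",np.degrees(np.arctan2(R[1,1],R[0,1])).round(2),"tool delta",(R.T@(t-p)).round(4),"F",np.round(o["contact_force"],1),"w",round(o["grip_width"],4),"q",np.round(o["joint_pos"],3))
E
python3 delta.py .5043 -.342 .214
```

```text
t 3.2 p [ 0.4834 -0.286   0.3893] yawY 17.86 tool delta [0.1752 0.003  0.06  ] F [-0.1 -2.5 -0.2] w 0.0851 q [-6.710e-01  1.230e-01  1.154e+00 -1.000e-03  1.867e+00 -9.830e-01]
```

Emit:
drive_tool:
  series:
    - {"xyz":[0.01,0.001,0.02],"rot":[0,0,0],"claw":1}
    - {"xyz":[0.02,0.001,0.02],"rot":[0,0,0],"claw":1}
    - {"xyz":[0.03,0.001,0.02],"rot":[0,0,0],"claw":1}
    - {"xyz":[0.03,0,0],"rot":[0,0,0],"claw":1}
    - {"xyz":[0.03,0,0],"rot":[0,0,0],"claw":1}
    - {"xyz":[0,0,0],"rot":[0,0,0],"claw":1}

```text
time: 3.8
ee_pos: [0.503, -0.3372, 0.2672]
eef_rot: [[-0.005, 0.951, 0.309], [0.004, 0.309, -0.951], [-1.0, -0.003, -0.006]]
contact_force: [-0.5, 0.6, 0.5]
grip_width: 0.0854
```

```bash
python3 delta.py .5043 -.342 .214;  python3 - <<'E'
from look import *
p,d,W=look("wrist","w2")
x,y,z=W[...,0],W[...,1],W[...,2]
m=(z>.23)&(z<.26)&(x>.42)&(x<.57)&(y>-.45)&(y<-.25)
Q=W[m];print(len(Q))
r=cv2.minAreaRect((Q[:,:2]*1000).astype(np.float32));print(r,np.median(Q,0).round(4),Q[:,2].max())
E
```

```text
t 3.8 p [ 0.503  -0.3372  0.2672] yawY 17.98 tool delta [ 0.0532 -0.      0.0053] F [-0.5  0.6  0.5] w 0.0854 q [-0.718  0.21   1.296 -0.     1.642 -1.032]
6203
((503.53985595703125, -341.97283935546875), (15.950361251831055, 94.89321899414062), 17.243261337280273) [ 0.5018 -0.3365  0.2418] 0.24468144054779367
```

View pics/w2.png

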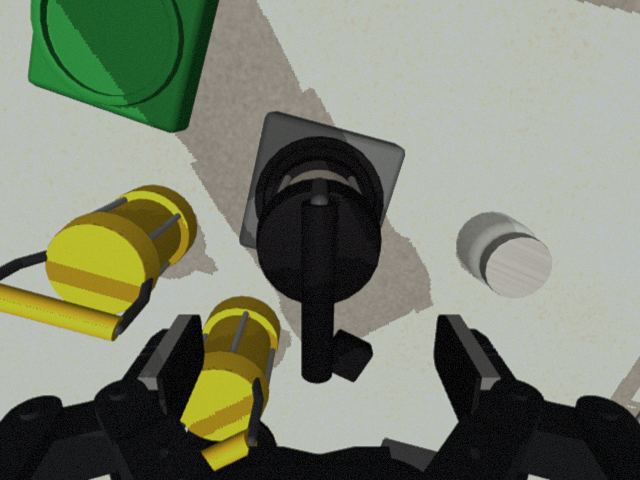

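The bar sits midway between the pads, so I'll descend and close.

Emit:
drive_tool:
  series:
    - {"xyz":[0.018,-0.0005,0.003],"rot":[0,0,0],"claw":1}
    - {"xyz":[0.018,0,0.002],"rot":[0,0,0],"claw":1}
    - {"xyz":[0.017,0,0],"rot":[0,0,0],"claw":1}
    - {"xyz":[0,0,0],"rot":[0,0,0],"claw":1}
    - {"xyz":[0,0,0],"rot":[0,0,0],"claw":0}
    - {"xyz":[0,0,0],"rot":[0,0,0],"claw":0}
    - {"xyz":[0,0,0],"rot":[0,0,0],"claw":0}
    - {"xyz":[0,0,0],"rot":[0,0,0],"claw":0}
    - {"xyz":[0,0,0],"rot":[0,0,0],"claw":0}
    - {"xyz":[0,0,0],"rot":[0,0,0],"claw":0}
    - {"xyz":[0,0,0],"rot":[0,0,0],"claw":0}
    - {"xyz":[0,0,0],"rot":[0,0,0],"claw":0}

```text
time: 5.05
ee_pos: [0.505, -0.3431, 0.2189]
eef_rot: [[0.0, 0.951, 0.309], [-0.001, 0.309, -0.951], [-1.0, 0.0, 0.001]]
contact_force: [-2.1, -1.1, 5.8]
grip_width: 0.014
```

```bash
python3 delta.py .5043 -.342 .214
```

```text
t 5.05 p [ 0.505  -0.3431  0.2189] yawY 17.98 tool delta [ 0.0049 -0.0004 -0.0012] F [-2.1 -1.1  5.8] w 0.014 q [-0.723  0.228  1.37  -0.     1.542 -1.037]
```

Emit:
drive_tool:
  series:
    - {"xyz":[-0.005,0,0],"rot":[0,0,0],"claw":0}
    - {"xyz":[-0.01,0,0],"rot":[0,0,0],"claw":0}
    - {"xyz":[-0.01,0,0],"rot":[0,0,0],"claw":0}
    - {"xyz":[-0.01,0,0],"rot":[0,0,0],"claw":0}
    - {"xyz":[0,0,0],"rot":[0,0,0],"claw":0}
    - {"xyz":[0,0,0],"rot":[0,0,0],"claw":0}
    - {"xyz":[0,0,0],"rot":[0,0,0],"claw":0}

```text
time: 5.75
ee_pos: [0.5049, -0.3428, 0.2528]
eef_rot: [[-0.001, 0.951, 0.309], [0.0, 0.309, -0.951], [-1.0, -0.0, -0.001]]
contact_force: [-1.0, -0.3, -4.3]
grip_width: 0.0139
```

```bash
python3 delta.py .5043 -.342 .214;  python3 - <<'E'
from look import *
p,d,W=look("wrist","w3");look("side","s3");look("scene","c3")
a=np.hstack([cv2.resize(cv2.imread(f"pics/{n}.png"),(400,300)) for n in("w3","s3")])
cv2.imwrite("pics/m3.png",a)
E
```

```text
t 5.75 p [ 0.5049 -0.3428  0.2528] yawY 17.99 tool delta [ 0.0388 -0.0003 -0.0009] F [-1.  -0.3 -4.3] w 0.0139 q [-0.723  0.219  1.314 -0.     1.61  -1.037]
```

View pics/m3.png

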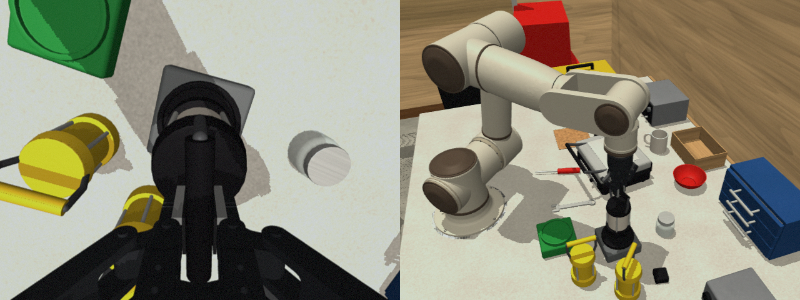

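The lamp is off the stand and held: the wrist force is -4.3 N, which matches its weight, and it hangs upright. I'll raise it and then carry it over the grill.

Emit:
drive_tool:
  series:
    - {"xyz":[-0.01,0,0],"rot":[0,0,0],"claw":0}
    - {"xyz":[-0.015,0,0],"rot":[0,0,0],"claw":0}
    - {"xyz":[-0.02,0,0],"rot":[0,0,0],"claw":0}
    - {"xyz":[-0.02,0,0],"rot":[0,0,0],"claw":0}
    - {"xyz":[-0.02,0,0],"rot":[0,0,0],"claw":0}
    - {"xyz":[-0.02,0,0],"rot":[0,0,0],"claw":0}
    - {"xyz":[-0.02,0,0],"rot":[0,0,0],"claw":0}
    - {"xyz":[-0.015,0,0],"rot":[0,0,0],"claw":0}
    - {"xyz":[-0.01,0,0],"rot":[0,0,0],"claw":0}

```text
time: 6.8
ee_pos: [0.505, -0.3428, 0.4059]
eef_rot: [[0.002, 0.951, 0.309], [-0.002, 0.309, -0.951], [-1.0, 0.001, 0.002]]
contact_force: [0.5, -0.5, -5.1]
grip_width: 0.0139
```

Emit:
drive_tool:
  series:
    - {"xyz":[0,0.003,-0.008],"rot":[0,0,0],"claw":0}
    - {"xyz":[0,0.005,-0.015],"rot":[0,0,0],"claw":0}
    - {"xyz":[0,0.008,-0.022],"rot":[0,0,0],"claw":0}
    - {"xyz":[0,0.01,-0.028],"rot":[0,0,0],"claw":0}
    - {"xyz":[0,0.01,-0.03],"rot":[0,0,0],"claw":0}
    - {"xyz":[0,0.01,-0.03],"rot":[0,0,0],"claw":0}
    - {"xyz":[0,0.01,-0.03],"rot":[0,0,0],"claw":0}
    - {"xyz":[0,0.01,-0.03],"rot":[0,0,0],"claw":0}
    - {"xyz":[0,0.01,-0.03],"rot":[0,0,0],"claw":0}
    - {"xyz":[0,0.01,-0.03],"rot":[0,0,0],"claw":0}
    - {"xyz":[0,0.01,-0.03],"rot":[0,0,0],"claw":0}
    - {"xyz":[0,0.01,-0.03],"rot":[0,0,0],"claw":0}

```text
time: 8.0
ee_pos: [0.5081, -0.0101, 0.4027]
eef_rot: [[-0.001, 0.951, 0.309], [0.0, 0.309, -0.951], [-1.0, -0.001, -0.0]]
contact_force: [0.2, 1.0, -5.2]
grip_width: 0.0138
```

Emit:
drive_tool:
  series:
    - {"xyz":[0,0.01,-0.03],"rot":[0,0,0],"claw":0}
    - {"xyz":[0,0.01,-0.03],"rot":[0,0,0],"claw":0}
    - {"xyz":[0,0.01,-0.03],"rot":[0,0,0],"claw":0}
    - {"xyz":[0,0.01,-0.03],"rot":[0,0,0],"claw":0}
    - {"xyz":[0,0.01,-0.03],"rot":[0,0,0],"claw":0}
    - {"xyz":[0,0.01,-0.03],"rot":[0,0,0],"claw":0}
    - {"xyz":[0,0.01,-0.03],"rot":[0,0,0],"claw":0}
    - {"xyz":[0,0.01,-0.03],"rot":[0,0,0],"claw":0}
    - {"xyz":[0,0.01,-0.028],"rot":[0,0,0],"claw":0}
    - {"xyz":[0,0.008,-0.022],"rot":[0,0,0],"claw":0}
    - {"xyz":[0,0.005,-0.015],"rot":[0,0,0],"claw":0}
    - {"xyz":[0,0.003,-0.008],"rot":[0,0,0],"claw":0}

```text
time: 9.2
ee_pos: [0.5124, 0.3194, 0.4027]
eef_rot: [[-0.001, 0.951, 0.31], [-0.0, 0.31, -0.951], [-1.0, -0.001, 0.0]]
contact_force: [0.2, -1.0, -5.1]
grip_width: 0.0138
```

Emit:
drive_tool:
  series:
    - {"xyz":[0,0,0],"rot":[0,0,0],"claw":0}
    - {"xyz":[0,0,0],"rot":[0,0,0],"claw":0}
    - {"xyz":[0,0,0],"rot":[0,0,0],"claw":0}

```text
time: 9.5
ee_pos: [0.5134, 0.3171, 0.4035]
eef_rot: [[0.0, 0.951, 0.308], [-0.0, 0.308, -0.951], [-1.0, 0.0, 0.0]]
contact_force: [-0.4, -0.1, -5.5]
grip_width: 0.0139
```

```bash
python3 delta.py .5148 .3465 .21;  python3 - <<'E'
from look import *
p,d,W=look("wrist","w4");look("side","s4")
a=np.hstack([cv2.resize(cv2.imread(f"pics/{n}.png"),(400,300)) for n in("w4","s4")])
cv2.imwrite("pics/m4.png",a)
E
```

```text
t 9.5 p [0.5134 0.3171 0.4035] yawY 17.94 tool delta [ 0.1934  0.0104 -0.0275] F [-0.4 -0.1 -5.5] w 0.0139 q [ 0.426  0.219  1.014 -0.     1.909  0.113]
```

View pics/m4.png

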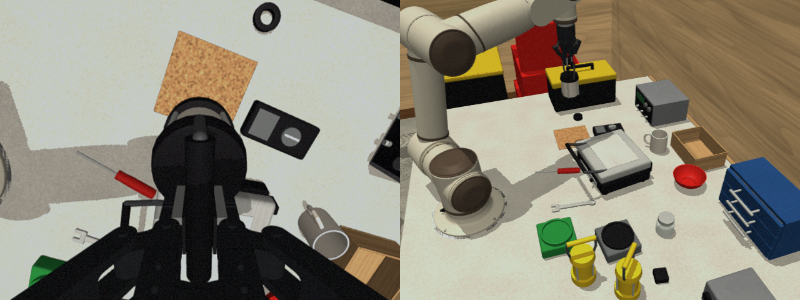

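Emit:
drive_tool:
  series:
    - {"xyz":[0.005,0.003,-0.009],"rot":[0,0,0],"claw":0}
    - {"xyz":[0.015,0.003,-0.009],"rot":[0,0,0],"claw":0}
    - {"xyz":[0.025,0.003,-0.009],"rot":[0,0,0],"claw":0}
    - {"xyz":[0.025,0,0],"rot":[0,0,0],"claw":0}
    - {"xyz":[0.025,0,0],"rot":[0,0,0],"claw":0}
    - {"xyz":[0.025,0,0],"rot":[0,0,0],"claw":0}
    - {"xyz":[0.025,0,0],"rot":[0,0,0],"claw":0}
    - {"xyz":[0.025,0,0],"rot":[0,0,0],"claw":0}
    - {"xyz":[0.02,0,0],"rot":[0,0,0],"claw":0}
    - {"xyz":[0.01,0,0],"rot":[0,0,0],"claw":0}
    - {"xyz":[0,0,0],"rot":[0,0,0],"claw":0}
    - {"xyz":[0,0,0],"rot":[0,0,0],"claw":0}

```text
time: 10.8
ee_pos: [0.5136, 0.3468, 0.2038]
eef_rot: [[0.0, 0.951, 0.309], [0.0, 0.309, -0.951], [-1.0, 0.001, -0.0]]
contact_force: [1.0, -0.2, -5.5]
grip_width: 0.0139
```

```bash
python3 delta.py .5135 .3465 .173;  python3 - <<'E'
from look import *
p,d,W=look("scene","c5");look("side","s5")
x,y,z=W[...,0],W[...,1],W[...,2]
m=(z>.01)&(z<.05)&(x>.42)&(x<.60)&(y>.25)&(y<.45);Q=W[m];print("foot",len(Q),Q.min(0),Q.max(0))
a=np.hstack([cv2.imread(f"pics/{n}.png")[s] for n,s in(("c5",np.s_[200:480,250:600]),("s5",np.s_[60:340,150:500]))])
cv2.imwrite("pics/m5.png",a)
E
```

```text
t 10.8 p [0.5136 0.3468 0.2038] yawY 18.0 tool delta [ 0.0308 -0.0002  0.0002] F [ 1.  -0.2 -5.5] w 0.0139 q [ 0.47   0.253  1.37  -0.     1.518  0.155]
foot 83 [0.51158508 0.31366217 0.03481297] [0.55498508 0.38865789 0.0498575 ]
```

View pics/m5.png

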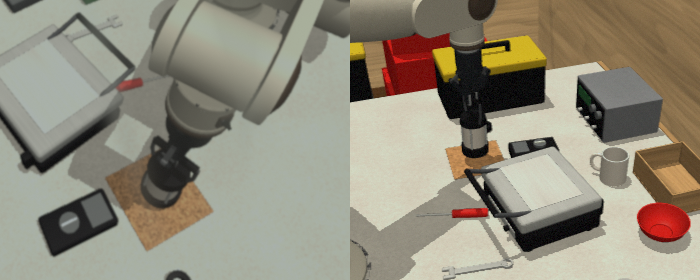

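The lamp is over the middle of the mat, with its underside about 30 mm above it. I'll lower the rest slowly and watch the force.

Emit:
drive_tool:
  series:
    - {"xyz":[0.01,0,0],"rot":[0,0,0],"claw":0}
    - {"xyz":[0.008,0,0],"rot":[0,0,0],"claw":0}
    - {"xyz":[0.005,0,0],"rot":[0,0,0],"claw":0}
    - {"xyz":[0.004,0,0],"rot":[0,0,0],"claw":0}
    - {"xyz":[0,0,0],"rot":[0,0,0],"claw":0}
    - {"xyz":[0,0,0],"rot":[0,0,0],"claw":0}

```text
time: 11.5
ee_pos: [0.5136, 0.3465, 0.1764]
eef_rot: [[0.0, 0.951, 0.309], [-0.0, 0.309, -0.951], [-1.0, 0.0, 0.0]]
contact_force: [-0.7, -0.4, -3.6]
grip_width: 0.0139
```

Emit:
drive_tool:
  series:
    - {"xyz":[0.003,0,0],"rot":[0,0,0],"claw":0}
    - {"xyz":[0,0,0],"rot":[0,0,0],"claw":0}
    - {"xyz":[0,0,0],"rot":[0,0,0],"claw":0}

```text
time: 11.8
ee_pos: [0.5135, 0.3465, 0.1733]
eef_rot: [[-0.0, 0.951, 0.309], [-0.0, 0.309, -0.951], [-1.0, -0.0, 0.0]]
contact_force: [-0.3, -0.1, -4.2]
grip_width: 0.014
```

Emit:
drive_tool:
  series:
    - {"xyz":[0.002,0,0],"rot":[0,0,0],"claw":0}
    - {"xyz":[0,0,0],"rot":[0,0,0],"claw":0}
    - {"xyz":[0,0,0],"rot":[0,0,0],"claw":0}

```text
time: 12.1
ee_pos: [0.514, 0.3467, 0.173]
eef_rot: [[0.002, 0.951, 0.309], [0.001, 0.309, -0.951], [-1.0, 0.002, -0.0]]
contact_force: [-2.6, -1.6, 10.0]
grip_width: 0.0139
```

Emit:
drive_tool:
  series:
    - {"xyz":[0.001,0,0],"rot":[0,0,0],"claw":0}
    - {"xyz":[0,0,0],"rot":[0,0,0],"claw":0}
    - {"xyz":[0,0,0],"rot":[0,0,0],"claw":0}

```text
time: 12.4
ee_pos: [0.5142, 0.3469, 0.173]
eef_rot: [[0.003, 0.951, 0.309], [0.002, 0.309, -0.951], [-1.0, 0.004, -0.001]]
contact_force: [-5.0, -2.3, 19.0]
grip_width: 0.0145
```

The lamp is on the mat. I'll ease off to about zero net force, then open.

Emit:
drive_tool:
  series:
    - {"xyz":[-0.002,0,0],"rot":[0,0,0],"claw":0}
    - {"xyz":[0,0,0],"rot":[0,0,0],"claw":0}
    - {"xyz":[0,0,0],"rot":[0,0,0],"claw":0.3}
    - {"xyz":[0,0,0],"rot":[0,0,0],"claw":0.6}
    - {"xyz":[0,0,0],"rot":[0,0,0],"claw":1}
    - {"xyz":[0,0,0],"rot":[0,0,0],"claw":1}
    - {"xyz":[0,0,0],"rot":[0,0,0],"claw":1}
    - {"xyz":[0,0,0],"rot":[0,0,0],"claw":1}
    - {"xyz":[0,0,0],"rot":[0,0,0],"claw":1}
    - {"xyz":[0,0,0],"rot":[0,0,0],"claw":1}
    - {"xyz":[0,0,0],"rot":[0,0,0],"claw":1}

```text
time: 13.5
ee_pos: [0.5135, 0.3465, 0.1723]
eef_rot: [[-0.0, 0.951, 0.309], [-0.0, 0.309, -0.951], [-1.0, -0.0, 0.0]]
contact_force: [-0.5, -0.6, 0.4]
grip_width: 0.0851
```

Emit:
drive_tool:
  series:
    - {"xyz":[-0.01,0,0],"rot":[0,0,0],"claw":1}
    - {"xyz":[-0.02,0,0],"rot":[0,0,0],"claw":1}
    - {"xyz":[-0.03,0,0],"rot":[0,0,0],"claw":1}
    - {"xyz":[-0.04,0,0],"rot":[0,0,0],"claw":1}
    - {"xyz":[-0.04,0,0],"rot":[0,0,0],"claw":1}
    - {"xyz":[-0.04,0,0],"rot":[0,0,0],"claw":1}
    - {"xyz":[0,0,0],"rot":[0,0,0],"claw":1}

```text
time: 14.2
ee_pos: [0.514, 0.3467, 0.3591]
eef_rot: [[0.008, 0.951, 0.309], [0.004, 0.309, -0.951], [-1.0, 0.008, -0.001]]
contact_force: [0.0, -0.8, 0.9]
grip_width: 0.0853
```

```bash
python3 delta.py .5135 .3465 .173;  python3 - <<'E'
from look import *
p,d,W=look("wrist","w6");
x,y,z=W[...,0],W[...,1],W[...,2]
for lo,hi in((.18,.21),(.11,.15)):
  m=(z>lo)&(z<hi)&(x>.42)&(x<.60)&(y>.25)&(y<.45);Q=W[m];print(lo,len(Q),np.median(Q[:,2]),cv2.minAreaRect((Q[:,:2]*1000).astype(np.float32)))
look("scene","c6")
a=np.hstack([cv2.resize(cv2.imread(f"pics/{n}.png"),(400,300)) for n in("w6","c6")])
cv2.imwrite("pics/m6.png",a)
E
```

```text
t 14.2 p [0.514  0.3467 0.3591] yawY 17.99 tool delta [ 0.1861 -0.0021  0.0003] F [ 0.  -0.8  0.9] w 0.0853 q [ 0.469  0.235  1.084 -0.     1.815  0.155]
0.18 2342 0.19573980060781812 ((512.03125, 346.4609680175781), (15.614212989807129, 96.76143646240234), 17.421899795532227)
0.11 4023 0.130801548165316 ((511.0680236816406, 348.1106262207031), (78.65605163574219, 78.77783203125), 69.26242065429688)
```

View pics/m6.png

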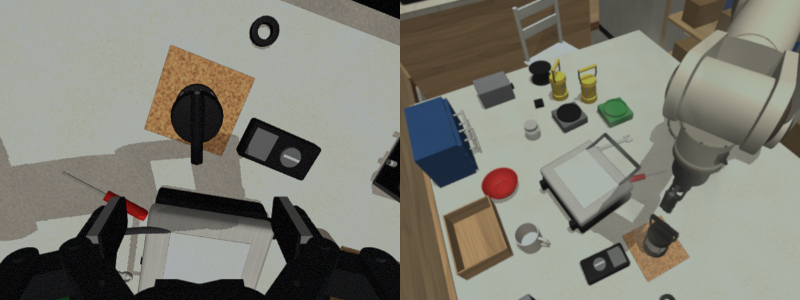

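The lamp stands upright on the mat at (512,347) mm, within about 3 mm of the mat's centre, and it is let go. Next is the lid handle.

Emit:
drive_tool:
  series:
    - {"xyz":[0,0,0],"rot":[0.09,0,0],"claw":1}
    - {"xyz":[0,0,0],"rot":[0.09,0,0],"claw":1}
    - {"xyz":[0,-0.006,0.016],"rot":[0,0,0],"claw":1}
    - {"xyz":[0,-0.012,0.032],"rot":[0,0,0],"claw":0.8}
    - {"xyz":[0,-0.012,0.032],"rot":[0,0,0],"claw":0.7}
    - {"xyz":[0,-0.012,0.032],"rot":[0,0,0],"claw":0.7}
    - {"xyz":[0,-0.012,0.032],"rot":[0,0,0],"claw":0.7}
    - {"xyz":[0,-0.012,0.032],"rot":[0,0,0],"claw":0.7}
    - {"xyz":[0,-0.012,0.032],"rot":[0,0,0],"claw":0.7}
    - {"xyz":[0,-0.012,0.032],"rot":[0,0,0],"claw":0.7}
    - {"xyz":[0,-0.006,0.016],"rot":[0,0,0],"claw":0.7}
    - {"xyz":[0,0,0],"rot":[0,0,0],"claw":0.7}

```text
time: 15.5
ee_pos: [0.4519, 0.0782, 0.3518]
eef_rot: [[-0.001, 0.991, 0.131], [-0.0, 0.131, -0.991], [-1.0, -0.001, 0.0]]
contact_force: [-0.6, 0.3, 0.0]
grip_width: 0.0598
```

```bash
python3 delta.py .45 .016 .119;  python3 - <<'E'
from look import *
p,d,W=look("wrist","w7");
x,y,z=W[...,0],W[...,1],W[...,2]
m=(z>.13)&(z<.155)&(x>.38)&(x<.54)&(y>-.13)&(y<.17);Q=W[m];r=cv2.minAreaRect((Q[:,:2]*1000).astype(np.float32));print(len(Q),r)
# bar only: principal axis fit on front part
th=np.radians(7.7);gx=np.array([np.cos(th),np.sin(th)]);gy=np.array([-gx[1],gx[0]])
s=Q[:,:2]@gx;t=Q[:,:2]@gy
print("front",np.percentile(s,1),s.min(),"t",t.min(),t.max())
k=s<s.min()+.018; B=Q[k]; vx,vy,cx,cy=cv2.fitLine((B[:,:2]*1000).astype(np.float32),cv2.DIST_HUBER,0,.01,.01).ravel();print("bar",len(B),np.degrees(np.arctan2(vy,vx)),cx,cy,np.percentile(B[:,2],[50,95]),cv2.minAreaRect((B[:,:2]*1000).astype(np.float32)))
s0=np.median(s[k]);t0=(t[k].min()+t[k].max())/2;print("mid",s0*gx+t0*gy)
m=(z>.108)&(z<.12)&(x>.45)&(x<.8)&(y>-.15)&(y<.2);Q=W[m];print("lid",len(Q),cv2.minAreaRect((Q[:,:2]*1000).astype(np.float32)))
E
```

```text
t 15.5 p [0.4519 0.0782 0.3518] yawY 7.54 tool delta [ 0.2328 -0.0099  0.0614] F [-0.6  0.3  0. ] w 0.0598 q [ 0.003 -0.106  1.46  -0.     1.789 -0.128]
4206 ((465.9236755371094, 20.92431640625), (48.227333068847656, 210.8772430419922), 7.9054059982299805)
front 0.4411752358908997 0.4407061764790253 t -0.14712178069441742 0.06371291880272016
bar 3557 -82.513084 449.28275 29.792177 [0.14471936 0.14670104] ((450.9073181152344, 19.33350372314453), (17.211143493652344, 209.96327209472656), 7.564292907714844)
mid [0.4506354  0.01929488]
lid 55992 ((612.2265625, 40.58184051513672), (240.23928833007812, 268.04449462890625), 7.548094272613525)
```

View pics/w7.png

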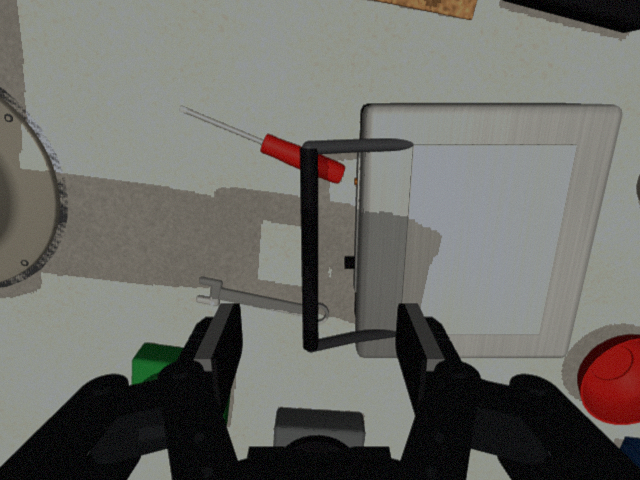

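The wrist view shows the handle bar upright in the image at x=310, rows 145 to 348, parallel to the jaws. Its middle is at (450.5, 19.3) mm, yaw 7.5°.

Emit:
drive_tool:
  series:
    - {"xyz":[0.01,-0.002,0.01],"rot":[0,0,0],"claw":0.6}
    - {"xyz":[0.02,-0.002,0.012],"rot":[0,0,0],"claw":0.5}
    - {"xyz":[0.02,-0.002,0.012],"rot":[0,0,0],"claw":0.5}
    - {"xyz":[0.02,-0.002,0.012],"rot":[0,0,0],"claw":0.5}
    - {"xyz":[0.02,-0.001,0.012],"rot":[0,0,0],"claw":0.5}
    - {"xyz":[0.03,0,0],"rot":[0,0,0],"claw":0.5}
    - {"xyz":[0.03,0,0],"rot":[0,0,0],"claw":0.5}
    - {"xyz":[0.01,0,0],"rot":[0,0,0],"claw":0.5}
    - {"xyz":[0,0,0],"rot":[0,0,0],"claw":0.5}
    - {"xyz":[0,0,0],"rot":[0,0,0],"claw":0.5}

```text
time: 16.55
ee_pos: [0.4518, 0.0214, 0.1932]
eef_rot: [[0.001, 0.991, 0.134], [-0.0, 0.134, -0.991], [-1.0, 0.001, 0.0]]
contact_force: [0.1, 0.1, 0.7]
grip_width: 0.0425
```

```bash
python3 delta.py .4505 .0193 .119;  python3 - <<'E'
from look import *
p,d,W=look("wrist","w8")
E
```

```text
t 16.55 p [0.4518 0.0214 0.1932] yawY 7.7 tool delta [ 0.0742 -0.0016  0.0018] F [0.1 0.1 0.7] w 0.0425 q [-0.123 -0.093  1.765 -0.     1.469 -0.258]
```

View pics/w8.png

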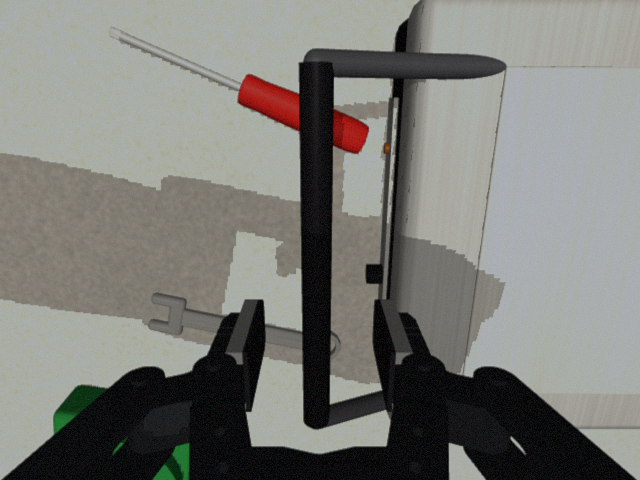

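The bar is centred between the fingers. I'll descend, close, and check for contact with the lid.

Emit:
drive_tool:
  series:
    - {"xyz":[0.02,-0.001,0.001],"rot":[0,0,0],"claw":0.5}
    - {"xyz":[0.02,0,0],"rot":[0,0,0],"claw":0.5}
    - {"xyz":[0.02,0,0],"rot":[0,0,0],"claw":0.5}
    - {"xyz":[0.013,0,0],"rot":[0,0,0],"claw":0.5}
    - {"xyz":[0,0,0],"rot":[0,0,0],"claw":0.5}
    - {"xyz":[0,0,0],"rot":[0,0,0],"claw":0.5}

```text
time: 17.2
ee_pos: [0.4511, 0.0201, 0.1203]
eef_rot: [[0.001, 0.991, 0.134], [-0.0, 0.134, -0.991], [-1.0, 0.001, 0.0]]
contact_force: [0.0, -0.5, 0.3]
grip_width: 0.0427
```

Emit:
drive_tool:
  series:
    - {"xyz":[0,0,0],"rot":[0,0,0],"claw":0}
    - {"xyz":[0,0,0],"rot":[0,0,0],"claw":0}
    - {"xyz":[0,0,0],"rot":[0,0,0],"claw":0}
    - {"xyz":[0,0,0],"rot":[0,0,0],"claw":0}
    - {"xyz":[0,0,0],"rot":[0,0,0],"claw":0}
    - {"xyz":[0,0,0],"rot":[0,0,0],"claw":0}
    - {"xyz":[0,0,0],"rot":[0,0,0],"claw":0}

```text
time: 17.9
ee_pos: [0.4507, 0.02, 0.1203]
eef_rot: [[0.001, 0.991, 0.134], [-0.0, 0.134, -0.991], [-1.0, 0.001, 0.001]]
contact_force: [-5.4, -0.4, 9.5]
grip_width: 0.014
```

```bash
python3 delta.py .4505 .0193 .119
```

```text
t 17.9 p [0.4507 0.02   0.1203] yawY 7.68 tool delta [ 0.0013 -0.0003  0.0007] F [-5.4 -0.4  9.5] w 0.014 q [-0.126 -0.044  1.871 -0.     1.314 -0.26 ]
```

Gripped: width 14 mm, as with the lamp's bar. I'll lift along the arc about the hinge, tool kept vertical, and check the force after the first 9°.

Emit:
drive_tool:
  series:
    - {"xyz":[-0.007,0.002,0],"rot":[0,0,0],"claw":0}
    - {"xyz":[-0.008,0.002,0],"rot":[0,0,0],"claw":0}
    - {"xyz":[-0.007,0.002,0],"rot":[0,0,0],"claw":0}
    - {"xyz":[-0.007,0.002,0],"rot":[0,0,0],"claw":0}
    - {"xyz":[-0.007,0.003,0],"rot":[0,0,0],"claw":0}
    - {"xyz":[-0.007,0.003,0],"rot":[0,0,0],"claw":0}

```text
time: 18.5
ee_pos: [0.4633, 0.0218, 0.1628]
eef_rot: [[-0.003, 0.991, 0.134], [-0.001, 0.134, -0.991], [-1.0, -0.003, 0.0]]
contact_force: [-17.4, -5.1, 2.0]
grip_width: 0.0143
```

```bash
python3 delta.py .4643 .0211 .1641; python3 - <<'E'
from look import *
look("side","s9"); p=cv2.imread("pics/s9.png")[150:350,200:480]; cv2.imwrite("pics/s9c.png",cv2.resize(p,None,fx=2,fy=2))
E
```

```text
t 18.5 p [0.4633 0.0218 0.1628] yawY 7.68 tool delta [-0.0013  0.0009  0.0008] F [-17.4  -5.1   2. ] w 0.0143 q [-1.190e-01 -4.700e-02  1.784e+00 -1.000e-03  1.407e+00 -2.520e-01]
```

View pics/s9c.png

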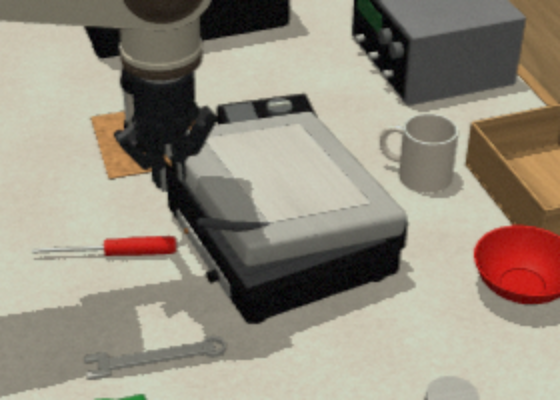

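The side view shows the lid's front rising with the handle. The 17 N sideways load means the path is about 2 mm too far towards the hinge, so I'll correct that and go on.

Emit:
drive_tool:
  series:
    - {"xyz":[-0.007,0.002,0],"rot":[0,0,0],"claw":0}
    - {"xyz":[-0.007,0.002,0],"rot":[0,0,0],"claw":0}
    - {"xyz":[-0.007,0.003,0],"rot":[0,0,0],"claw":0}
    - {"xyz":[-0.007,0.003,0],"rot":[0,0,0],"claw":0}
    - {"xyz":[-0.0065,0.004,0],"rot":[0,0,0],"claw":0}
    - {"xyz":[-0.0065,0.0035,0],"rot":[0,0,0],"claw":0}

```text
time: 19.15
ee_pos: [0.4823, 0.0243, 0.204]
eef_rot: [[0.0, 0.991, 0.134], [-0.0, 0.134, -0.991], [-1.0, 0.0, 0.0]]
contact_force: [3.8, -3.6, -7.4]
grip_width: 0.0139
```

Emit:
drive_tool:
  series:
    - {"xyz":[-0.0065,0.004,0],"rot":[0,0,0],"claw":0}
    - {"xyz":[-0.0065,0.004,0],"rot":[0,0,0],"claw":0}
    - {"xyz":[-0.006,0.0045,0],"rot":[0,0,0],"claw":0}
    - {"xyz":[-0.006,0.0045,0],"rot":[0,0,0],"claw":0}
    - {"xyz":[-0.006,0.0045,0],"rot":[0,0,0],"claw":0}
    - {"xyz":[-0.006,0.005,0],"rot":[0,0,0],"claw":0}

```text
time: 19.75
ee_pos: [0.5071, 0.0276, 0.2414]
eef_rot: [[-0.003, 0.991, 0.133], [-0.001, 0.133, -0.991], [-1.0, -0.003, 0.001]]
contact_force: [-18.1, -6.5, 10.4]
grip_width: 0.0135
```

```bash
python3 - <<'E'
from rig import arm
import numpy as np
o=arm.get_obs();p=np.array(o["ee_pos"]);F=np.array(o["contact_force"]);th=np.radians(7.6);gx=np.array([np.cos(th),np.sin(th),0])
H=np.array([.733,.0567,.073]);v=p+[0,0,.019]-H
print(o["time"],p.round(4),"radius",np.hypot(v@gx,v[2]),"theta",np.degrees(np.arctan2(v[2],-v@gx))-12.85,F.round(1),F@gx,np.round(o["joint_pos"],3))
E
```

```text
19.75 [0.5071 0.0276 0.2414] radius 0.29497751641407893 theta 26.595150074139582 [-18.1  -6.5  10.4] -18.844888463903605 [-9.700e-02  8.000e-03  1.570e+00 -1.000e-03  1.566e+00 -2.300e-01]
```

Emit:
drive_tool:
  series:
    - {"xyz":[-0.007,0.0035,0],"rot":[0,0,0],"claw":0}
    - {"xyz":[-0.006,0.0045,0],"rot":[0,0,0],"claw":0}
    - {"xyz":[-0.0055,0.005,0],"rot":[0,0,0],"claw":0}
    - {"xyz":[-0.0055,0.0055,0],"rot":[0,0,0],"claw":0}
    - {"xyz":[-0.005,0.0055,0],"rot":[0,0,0],"claw":0}
    - {"xyz":[-0.005,0.0055,0],"rot":[0,0,0],"claw":0}

```text
time: 20.35
ee_pos: [0.5372, 0.0316, 0.2751]
eef_rot: [[-0.001, 0.991, 0.133], [-0.001, 0.133, -0.991], [-1.0, -0.001, 0.001]]
contact_force: [-6.2, -6.2, 1.4]
grip_width: 0.0141
```

Emit:
drive_tool:
  series:
    - {"xyz":[-0.005,0.006,0],"rot":[0,0,0],"claw":0}
    - {"xyz":[-0.005,0.006,0],"rot":[0,0,0],"claw":0}
    - {"xyz":[-0.0045,0.006,0],"rot":[0,0,0],"claw":0}
    - {"xyz":[-0.0045,0.006,0],"rot":[0,0,0],"claw":0}
    - {"xyz":[-0.004,0.006,0],"rot":[0,0,0],"claw":0}
    - {"xyz":[-0.004,0.006,0],"rot":[0,0,0],"claw":0}
    - {"xyz":[0,0,0],"rot":[0,0,0],"claw":0}
    - {"xyz":[0,0,0],"rot":[0,0,0],"claw":0}

```text
time: 21.15
ee_pos: [0.5729, 0.0365, 0.3036]
eef_rot: [[0.002, 0.991, 0.133], [-0.001, 0.133, -0.991], [-1.0, 0.001, 0.001]]
contact_force: [-12.4, -4.9, 14.7]
grip_width: 0.0141
```

```bash
cat > chk.py <<'E'
from look import *
o=arm.get_obs();p=np.array(o["ee_pos"]);F=np.array(o["contact_force"]);th=np.radians(7.6);gx=np.array([np.cos(th),np.sin(th),0])
H=np.array([.733,.0567,.073]);v=p+[0,0,.019]-H
print(o["time"],p.round(4),"radius",np.hypot(v@gx,v[2]),"theta",np.degrees(np.arctan2(v[2],-v@gx))-12.85,F.round(1),F@gx,o["grip_width"],np.round(o["qvel"],3))
import sys
t=sys.argv[1]
for n in("side","scene","wrist"):
    pic,d,W=look(n,n+t); x,y,z=W[...,0],W[...,1],W[...,2]
    P=(W-H); s=P@gx; tt=P@np.array([-gx[1],gx[0],0])
    hsv=cv2.cvtColor(pic,cv2.COLOR_BGR2HSV)
    m=(s>-.2)&(s<.03)&(abs(tt)<.12)&(z>.12)&(z<.35)&(hsv[...,2]>90)&(hsv[...,1]<60)
    Q=np.stack([s[m],z[m]],1).astype(np.float32)
    if len(Q)>200:
        vx,vz,cx,cz=cv2.fitLine(Q,cv2.DIST_HUBER,0,.01,.01).ravel(); print(n,"lid slope deg",len(Q),np.degrees(np.arctan2(-vz,vx)))
    m=(z>.16)&(z<.22)&(x>.44)&(x<.59)&(y>.27)&(y<.43)
    if m.sum()>20: print(n,"lamp bar",m.sum(),np.median(W[m],0).round(4),cv2.minAreaRect((W[m][:,:2]*1000).astype(np.float32))[0])
a=np.hstack([cv2.resize(cv2.imread(f"pics/{n}{t}.png"),(400,300)) for n in("side","scene")])
cv2.imwrite(f"pics/m{t}.png",a)
E
python3 chk.py 20
```

```text
21.15 [0.5729 0.0365 0.3036] radius 0.2972204865524887 theta 44.256767626471074 [-12.4  -4.9  14.7] -12.916467599678814 0.014115128370546086 [-0.002 -0.004  0.005 -0.001 -0.002 -0.001]
side lid slope deg 1557 37.875107
side lamp bar 155 [0.5137 0.3339 0.1908] (512.5401000976562, 341.93768310546875)
scene lid slope deg 9416 43.044365
scene lamp bar 503 [0.5141 0.3499 0.1942] (513.2937622070312, 347.0519104003906)
wrist lid slope deg 59713 42.79133
```

View pics/m20.png

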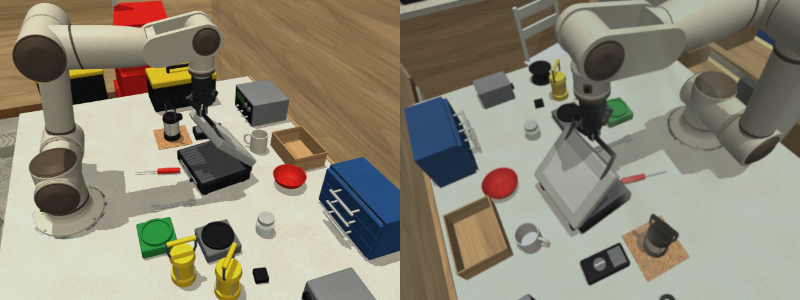

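The lid reads 43 to 44° from the arm geometry, the scene camera and the wrist camera. The side fit gives 37.9°, but with few points and an oblique view. I'll nudge up by about 1.5°, ease the load and recheck.

Emit:
drive_tool:
  series:
    - {"xyz":[-0.0025,0.0025,0],"rot":[0,0,0],"claw":0}
    - {"xyz":[-0.0025,0.002,0],"rot":[0,0,0],"claw":0}
    - {"xyz":[0,0,0],"rot":[0,0,0],"claw":0}
    - {"xyz":[0,0,0],"rot":[0,0,0],"claw":0}
    - {"xyz":[0,0,0],"rot":[0,0,0],"claw":0}
    - {"xyz":[0,0,0],"rot":[0,0,0],"claw":0}
    - {"xyz":[0,0,0],"rot":[0,0,0],"claw":0}
    - {"xyz":[0,0,0],"rot":[0,0,0],"claw":0}

```text
time: 22.1
ee_pos: [0.5774, 0.0371, 0.3067]
eef_rot: [[0.0, 0.991, 0.133], [-0.0, 0.133, -0.991], [-1.0, 0.0, 0.0]]
contact_force: [-2.1, -4.9, 1.5]
grip_width: 0.0137
```

```bash
python3 chk.py 21; python3 - <<'E'
from h import *
p,d,W=load("side21")
a=np.hstack([cv2.resize(p[100:340,220:500],(400,343)),cv2.resize(cv2.imread("pics/wrist21.png"),(400,343))]);cv2.imwrite("pics/v21.png",a)
E
```

```text
22.1 [0.5774 0.0371 0.3067] radius 0.2974368608124286 theta 45.33444658402125 [-2.1 -4.9  1.5] -2.7724796885008254 0.013655860178965626 [-0.     0.     0.001  0.001  0.001 -0.001]
side lid slope deg 1500 39.277344
side lamp bar 155 [0.5142 0.334  0.1905] (513.364013671875, 342.49884033203125)
scene lid slope deg 9321 44.46126
scene lamp bar 511 [0.514  0.3499 0.1942] (513.110107421875, 346.9080505371094)
wrist lid slope deg 57326 43.898636
```

View pics/v21.png

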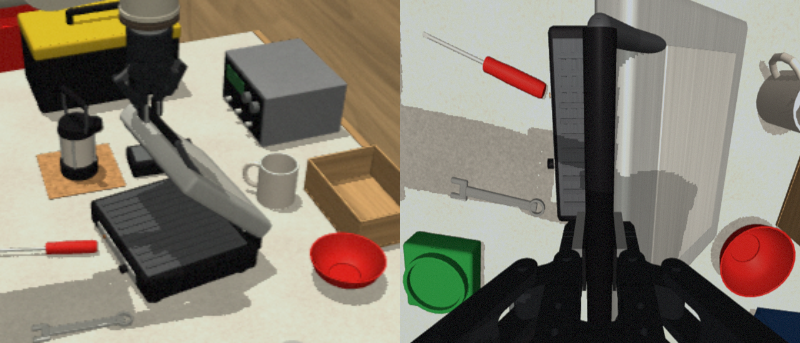

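The bar sits between the pads at (600,230), the lid stands at 44 to 45°, the joint speeds are about zero and the lamp is upright on the mat. I'll hand in.

```bash
python3 - <<'E'
from rig import arm
print(arm.finish_job())
E
```

```text
the job is handed in; nothing more can be done
None
```

I moved the lamp from its stand to the middle of the cork mat and handed the job in at about 22 s with the gripper still holding the lid open. No verdict was reported.

- **Lamp:** I let it go only after the mat was carrying it. The last wrist and scene views put its handle bar at about (512–513, 347) mm, within 3 mm of the mat's centre. The bar height was right for a lamp standing upright.
- **Lid:** The arm geometry gives 45.3°, the scene camera 44.5° and the wrist camera 43.9°. The joints were still, the grip was 13.7 mm wide on the bar, and the load on the tool was about 5 N sideways.
- **Check that disagreed:** The side-camera fit gave 39.3° for the lid, just inside the 39–51° band. It used few points on an oblique view, mixed with the lid's edge, so I went with the other three.
- **Other things on the table:** I saw no sign in the pictures that any had moved, but I did not measure them again at the end.

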